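Load the battery box and click its cover shut

TASK

Put the small dark-grey battery pack upright into the open bay of the grey battery box, between the locating ribs, and let go of it. Then slide the orange cover along its rails over the bay until its flexible tab clicks down behind the steel ridge, press it home against the rubber buffers with about 8 N (never over 14 N on the latch), and let go. Leave the green battery pack and the yellow tape measure where they are.

Things in the scene. Friction and masses are not known exactly. Their poses are not given: they have to be found in the camera images.
- battery_box: grey battery box screwed to the bench, 261 x 160 mm, walls 80 mm high, with two aluminium rails along its sides (y = +-68 to 80 mm, tops 91 mm over the bench). Origin on the bench under the box, 9.5 mm beyond mid-length; x axis = the way the cover slides shut, y across, z up. The bay is the open well at x = -5 to 67 mm, y = -68 to 68 mm
- bay_floor (a point): centre of the bay's floor, 8 mm over the bench, where the battery's underside shall stand; axes as the box. Two black ribs 10 mm high run along x on the floor, inner faces at y = +-31 mm, 5 mm thick. The battery stands between them with its x (short side) along the box's y, either way round; outside it the fingers have room to the walls at y = +-68 mm
- battery_small_center (a point): small dark-grey battery pack with a red button and two black top rails, 53 (its x) x 60 (its y) x 68 mm, about 0.22 kg; this point is its centre, 34 mm over its underside. Its body is 50 mm wide in x up to a height of 62 mm: grasp it across x, about 48 mm over its underside
- cover (a joint): travel of the orange cover on its rails, m: 0 fully open, growing towards shut. Starts at 0 to 0.012; latches somewhere between 0.116 and 0.137 (below 0.090 nothing touches the latch). The cover is an 88 x 144 x 5 mm plate, top 86 mm over the bench, running with about 2 N of friction
- cover_grip (a point): centre of the cover's grip rib, 100 mm over the bench: an upright bar 14 mm thick (along the box's x), 60 mm wide (y), 28 mm high, standing on the plate (86 mm) and reaching 114 mm. Pinch it across its thickness from above, or push it from behind. Moves with the cover; axes as the box
- tab (a joint): flexible tab at the middle of the cover's front edge, rad: 0 relaxed, about 0.14 while its barb rides over the steel ridge, 0 again once snapped down behind it (or before reaching it). Pushing it over takes about 4 to 9 N on the rib in all, rising over some 20 mm, then falling off at the click
- latch_block: latch frame at the box's far end (origin and axes as the box). In it a steel keeper with the ramped ridge and two black buffers, set up to 9 mm either way from its middle place; that setting is not given and must be felt. After the click the cover has about 1.5 mm of play, then two rubber buffers push back with some 10 N per mm. Over 14 N of contact force on the latch is ramming
- battery_green: larger green battery pack, 75 x 86 x 74 mm, too big for the bay; stays where it is. Origin under its middle
- tape_measure: yellow tape measure, 36 x 96 x 68 mm; stays where it is. Origin under its middle
Things that resemble listed ones, but are neither listed nor needed, are in the scene too. Leave any blue look-alike of the part that bears battery_small_center alone.

How it is judged (in metres and radians):
On the way, in this order (a step that is already met when the one before it is completed fails the run):
1. the small battery stands upright on the bay's floor between the ribs, let go, the cover still open (horizontal distance between battery_small_center and bay_floor below 0.012 m and z of battery_small_center in the frame of bay_floor below 0.038 m and angle between battery_small_center's own z axis and vertical below 0.1 rad and value of joint cover below 0.05 m and contact force between battery_small and the fingers below 0.1 N), for 0.2 s.
2. with its tab clicked in, the cover is pressed home against the buffers with more than 4 N (value of joint cover above 0.1158 m and value of joint tab below 0.018 rad and contact force between latch_block and anything else above 4 N), for 0.1 s.
At the end, for the whole second after the job is handed in: The small battery stands upright (within 0.1 rad) on the bay's floor (within 4 mm) and within 12 mm of the bay's centre; the cover is over the bay (joint above 0.1158) with its tab relaxed behind the ridge (tab angle below 0.018), at rest and let go (horizontal distance between battery_small_center and bay_floor below 0.012 m and z of battery_small_center in the frame of bay_floor below 0.038 m and angle between battery_small_center's own z axis and vertical below 0.1 rad and value of joint cover above 0.1158 m and value of joint tab below 0.018 rad and velocity of joint cover between -0.005 and 0.005 m/s); the robot touches nothing.
It fails at once if the latch (ridge and buffers) is loaded with more than 14 N (contact force between latch_block and anything else above 14 N).
It fails at once if the green battery pack is moved by more than 30 mm (distance of battery_green from where it was at the start of the episode above 0.03 m).
It fails at once if the tape measure is moved by more than 30 mm (distance of tape_measure from where it was at the start of the episode above 0.03 m).
It also fails if it takes over 67 s, if anything falls off the work surface, if the arm or the gripper's body presses on something with over 40 N, if the wrist force passes 120 N, or if a joint passes its speed limit or range.

ROBOT

A 6-joint arm with a two-finger parallel gripper is mounted at the origin on a cart in front of the work surface, level with it; the furniture and walls round the work are solid. World frame = base frame: x ahead of the robot, y to its left, z up, the work surface at z = 0. Lengths are in m, angles in degrees, forces in N, time in s.
With the tool pointing down it reaches from about 0.275 to 0.85 m from the base axis. Payload 5.2 kg.
Tool frame: the origin (TCP) lies midway between the tips of the shut fingers; the grasp point (between the pads) lies manip.hold_point_z behind it (manip.hold_point_z is the distance from the TCP to the grasp point, in m); z points along the fingers, y is the line along which they close (so a half turn about z gives the same grasp; the last joint's range is limited). The gripper opens to 85 mm and grips with 20 to 120 N. Pads are 22 mm wide; open, the fingers measure 114 mm over their backs; the gripper's body (76 mm by 85 mm) begins 54 mm behind the grasp point. The pads swing forward as they close: fully open they stand 13 mm farther back than shut.
Start: joints at [-76.478, 14.817, 87.949, -0, 77.235, -11.62], TCP at [0.234, -0.498, 0.193] pointing down, gripper open.
Joint ranges: [-179.93, 179.93], [-52.35, 119.4], [10.71, 147.94], [-69.91, 249.91], [12.55, 155.21], [-178.61, 178.61]. Speed limits (degrees/s): [147.25, 147.25, 180, 180, 180, 180].

INTERFACE

Orientations are given as a 3x3 rotation matrix whose columns are the frame's x, y, z axes.
In Python, from workcell import status, optics, ticket, spotter, manip gives the robot as it stands.
- The arm moves only by the shell command python3 -m pendant 'ROWS' [OPENING]. ROWS is JSON, one flat list of numbers, 4 for each row, row after row: the shift along the world's x, y, z in cm, then the turn about the world's z in degrees. In form: [tx, ty, tz, twist, tx, ty, tz, twist, ...]. A call has exactly 5 rows; each row shifts and turns the commanded pose from where the row before left it; what a row does not reach is not made up. A row lasts 1/10 s, in which the tool goes at most 50 mm and 8.59 degrees, less where a joint would pass 70% of its speed; a pose out of reach is approached as far as the arm can. A call with a gripper value outside its range is refused whole. OPENING is the finger opening in cm, from 0 to 8.54, set as the call begins (- or left out, the last holds). The fingers move at their own pace and stop on an object; the grip force is fixed at half the most. Time passes only in rows, so rows that do not move let the fingers close, or fill a call up. It gives the time, the measured TCP pose, the force, the opening and the grip force at its end, in the units of the state.
- status.get_state(): the state, without advancing time (a new reading comes with each control period).
- optics.capture(name): name is "scene" or "top" or "wrist"; returns a dict with "pixels" (400x640x3 uint8, blue, green, red), "z_map" (400x640 float32, m along the optical axis (not along the pixel's ray), 0 where there is no reading), "camera_matrix" (3x3 intrinsics, pixels), "camera_from_world" (4x4, takes a point from world to camera coordinates). Camera axes: x right, y up, looking along -z (the intrinsics and any distortion apply to the point x, -y, -z); pixel columns grow to the right and rows downward; lengths in m; the calibration is good to about 2 mm. The wrist camera is an equidistant fisheye: a pixel r from the principal point sees the ray r / f radians off the axis. A picture is of the moment at which its call begins.
- ticket.finish_job(): hands the job in; it is judged then, once.
Trained networks look in the newest picture that a camera, given by its name, has taken for a name from the list of things; names that differ only in an ending like _2 or _b are one class to them, and where a whole thing is asked for, a point or a joint stands for the part that bears it (a point fixed in the world has none). Each returns a list of dicts, best first, with "score" (0 to 1); they miss things now and then, are a little off and sometimes report something else, mostly with a low value. They report only what shows in the picture. A call takes as long as a camera call. They do not tell look-alikes from the thing itself.
- spotter.spot_in(camera, label): "box" ([left, top, width, height] in pixels, round what is visible of it).
The state is a dict: "t": time; "qpos": joint angles; "dq": joint speeds; "joint_torque": joint torques, N m; "tcp_pos": TCP position; "tool_rot": TCP orientation; "wrist_force": force on the tool from outside, world axes, zero at the start; "wrist_torque": the same for the moment, N m; "opening": finger opening in m; "finger_force": force on a finger pad.
Only numpy, scipy, OpenCV 4.12 (cv2) and the standard library are available. Lean on these libraries where they do the work, as an engineer would, in place of code of your own. Each camera call takes 0.05 s, during which the arm holds its last target. There are 200 camera calls.

## Working session

There is one attempt and no reset: what is moved stays moved. The work goes in short steps, Python scripts to look and compute and a shell command to move; the robot and the scene stay as the last step left them, time stands still between calls to the robot, and variables do not carry over. Pictures are saved under pics/ and viewed, at most 10 in all, crops included, and the job is handed in when it is done.

```bash
ls; mkdir -p pics; cat > h.py <<'E'
import numpy as np,cv2
from workcell import status,optics,ticket,spotter,manip
def cap(n):
    return optics.capture(n)
def cloud(c):
    K=c["camera_matrix"];z=c["z_map"];v,u=np.mgrid[:400,:640]
    p=np.stack([(u-K[0,2])/K[0,0]*z,-(v-K[1,2])/K[1,1]*z,-z],-1)
    T=np.linalg.inv(c["camera_from_world"])
    w=p@T[:3,:3].T+T[:3,3]; w[z==0]=np.nan
    return w
E
python3 - <<'E'
from h import *
s=status.get_state();print(s['t'],s['tcp_pos'],s['tool_rot'],s['opening'],manip.hold_point_z)
for n in("scene","top"):
    c=cap(n);cv2.imwrite(f"pics/{n}0.png",c["pixels"]);w=cloud(c);np.savez(f"{n}0.npz",w=w,**c)
    for l in("battery_box","battery_small_center","cover","cover_grip","latch_block","battery_green","tape_measure"):
        for r in spotter.spot_in(n,l)[:4]:
            b=[int(q) for q in r["box"]];pts=w[b[1]+b[3]//4:b[1]+3*b[3]//4+1,b[0]+b[2]//4:b[0]+3*b[2]//4+1].reshape(-1,3)
            print(n,l,round(r["score"],2),b,np.round(np.nanmedian(pts,0),3))
print(np.round(c["camera_from_world"],3))
E
```

```text
pics
0.0 [ 0.23353358 -0.49729008  0.19176041] [[ 9.05264899e-01  4.24847349e-01 -4.39158547e-04]
 [ 4.24847409e-01 -9.05263143e-01  1.82227704e-03]
 [ 3.76635521e-04 -1.83621881e-03 -9.99998243e-01]] 0.08533470824477171 0.0187
scene battery_box 0.69 [151, 217, 107, 93] [0.405 0.303 0.085]
scene battery_small_center 0.43 [415, 187, 11, 10] [ 0.385 -0.395  0.067]
scene cover 0.73 [181, 240, 72, 40] [0.402 0.286 0.087]
scene latch_block 0.85 [158, 215, 52, 22] [0.612 0.261 0.081]
scene battery_green 0.94 [392, 175, 19, 15] [ 0.483 -0.421  0.06 ]
top battery_box 0.98 [166, 147, 79, 91] [0.509 0.275 0.077]
top battery_small_center 0.9 [368, 154, 25, 22] [ 0.604 -0.25   0.065]
top battery_small_center 0.9 [409, 226, 21, 24] [ 0.384 -0.362  0.061]
top cover 0.92 [171, 194, 52, 41] [0.442 0.283 0.088]
top cover_grip 0.89 [173, 196, 50, 41] [0.436 0.281 0.088]
top cover_grip 0.38 [422, 178, 38, 37] [ 0.509 -0.428  0.069]
top latch_block 0.64 [183, 150, 37, 14] [0.615 0.285 0.082]
top battery_green 0.8 [422, 179, 37, 38] [ 0.504 -0.427  0.069]
top tape_measure 0.76 [370, 210, 29, 33] [ 0.417 -0.26   0.065]
[[ 0.014 -1.     0.006 -0.088]
 [ 0.983  0.015  0.185 -0.514]
 [-0.185  0.004  0.983 -1.281]
 [ 0.     0.     0.     1.   ]]
```

View pics/scene0.png

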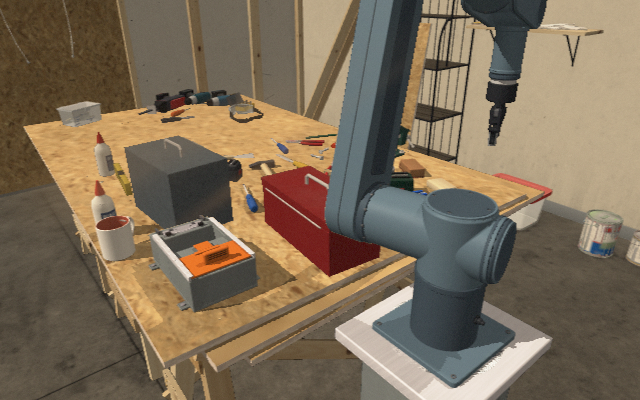

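View pics/top0.png

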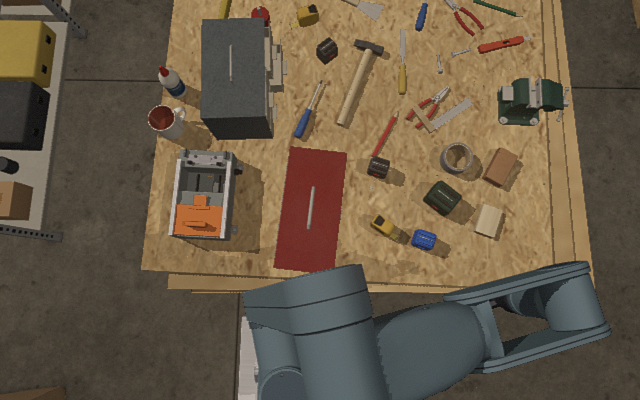

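The scene picture shows the box at (205,262) with the orange cover on its near side, beside a red toolbox. In the top view, the candidates for the small battery are a dark one at (378,166), a blue one at (424,239), and another dark pack far back at (326,50). The one at (378,166) fits: it is dark grey and its top is about 65–68 mm high. I'll enlarge it and measure.

```bash
python3 - <<'E'
from h import *
d=np.load("top0.npz");w=d["w"];im=d["pixels"]
def cr(x,y,a,b,s): return cv2.resize(im[y:y+b,x:x+a],None,fx=s,fy=s,interpolation=cv2.INTER_CUBIC)
A=cr(350,140,50,50,8);B=cr(301,25,50,50,4);C=cr(400,214,50,50,4)
D=cr(160,140,100,110,5)[:400,:]
cv2.imwrite("pics/crop.png",np.hstack([A,np.vstack([B,C])]))
def rect(m,name):
    p=w[m][:,:2]; (c,s,a)=cv2.minAreaRect((p*1000).astype(np.float32)); print(name,len(p),np.round(c,1),np.round(s,1),round(a,1),"z",np.round(np.nanpercentile(w[m][:,2],[5,50,95,100]),4))
def reg(x,y,a,b,z0,z1):
    m=np.zeros((400,640),bool);m[y:y+b,x:x+a]=1
    return m&(w[...,2]>z0)&(w[...,2]<z1)
rect(reg(360,148,40,38,.05,.08),"batt>50"); rect(reg(360,148,40,38,.062,.08),"batt>62")
rect(reg(360,148,40,38,.03,.08),"batt>30")
rect(reg(310,32,36,34,.03,.1),"far")
rect(reg(400,220,40,36,.03,.08),"blue")
rect(reg(362,205,42,42,.02,.08),"tape")
rect(reg(418,174,46,46,.02,.09),"green")
rect(reg(270,145,80,130,.1,.4),"toolbox")
rect(reg(195,15,95,130,.05,.6),"cabinet")
hsv=cv2.cvtColor(im,cv2.COLOR_BGR2HSV);o=(hsv[...,0]<20)&(hsv[...,1]>170)&(hsv[...,2]>120)
rect(reg(160,140,90,110,.075,.093)&o,"cover plate");rect(reg(160,140,90,110,.105,.125)&o,"grip")
rect(reg(160,140,90,110,.07,.13),"box top")
rect(reg(160,140,90,110,.088,.097)&~o,"rails")
np.set_printoptions(linewidth=200)
print(np.round(w[150:244:4,168:246:4,2]*1000).astype(int))
E
```

```text
batt>50 289 [ 603.6 -247.9] [56.  48.1] 73.2 z [0.0554 0.0631 0.0703 0.0738]
batt>62 166 [ 604.1 -247.2] [53.2 42.3] 75.5 z [0.0624 0.0661 0.0708 0.0738]
batt>30 346 [ 602.  -247.3] [59.2 51.7] 70.7 z [0.0367 0.0617 0.0697 0.0738]
far 344 [988.1 -84.3] [54.  60.7] 36.4 z [0.0359 0.0611 0.0702 0.0744]
blue 369 [ 380.7 -380.1] [60.4 50.5] 70.4 z [0.0374 0.0615 0.0704 0.074 ]
tape 335 [ 422.8 -257.5] [67.3 38.5] 54.9 z [0.0308 0.0643 0.0703 0.0719]
green 778 [ 508.4 -439.1] [84.6 73.4] 51.5 z [0.0352 0.0679 0.0753 0.0829]
toolbox 7294 [454.3 -44.7] [171.6 345.9] 84.1 z [0.1433 0.1475 0.1519 0.1872]
cabinet 8303 [900.2 158.6] [409.8 231.1] 2.8 z [0.0937 0.1998 0.2044 0.2381]
cover plate 1256 [440.2 281.7] [131.9 116.9] 87.8 z [0.0825 0.0871 0.0911 0.093 ]
grip 96 [411.9 281.2] [57.3 13.5] 87.2 z [0.1095 0.1143 0.1178 0.1185]
box top 3870 [506.4 278.8] [163.9 262.3] 88.0 z [0.0769 0.0854 0.0948 0.1185]
rails 665 [506.2 277.9] [162.  254.8] 87.5 z [0.0885 0.0916 0.0953 0.0969]
[[                   0                    6                    3                   77                   89        
[... 9495 characters left out ...]
                 65                   79                   80                   78                   81                   34                    2                   -2
                     1                   -2]
 [                  -5                    4                   -1                    5                    2                    2                    3                    0                   -1
                    -3                   -2                   -4                    0                    6                    1                    0                    1                    1
                     2                   -4]]<stdin>:25: RuntimeWarning: invalid value encountered in cast
```

View pics/crop.png

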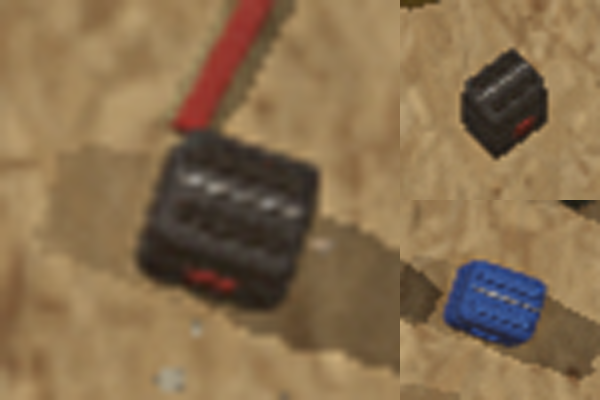

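The crop shows the pack at (378,166): dark grey, with a red button and black top rails. The far dark one at (326,50) lies at x≈0.99, out of reach, and the blue one is the look-alike to avoid. So the target is at about (0.603,-0.247). I'm moving to hover over it.

```bash
python3 -m pendant '[3.7,2.5,0,4.7,3.7,2.5,0,4.7,3.7,2.5,0,4.7,3.7,2.5,0,4.7,3.7,2.5,0,4.7]' 8.5; python3 -m pendant '[3.7,2.5,0,4.7,3.7,2.5,0,4.7,3.7,2.5,0,4.7,3.7,2.5,0,4.7,3.7,2.5,0,4.7]'
```

```text
t: 1.3
tcp_pos: [0.42, -0.3719, 0.1928]
tool_rot: [[0.658, 0.753, 0.0], [0.753, -0.658, -0.0], [-0.0, 0.0, -1.0]]
wrist_force: [0.1, -0.3, 0.8]
opening: 0.0851
finger_force: 0.0
t: 1.8
tcp_pos: [0.6051, -0.2466, 0.1926]
tool_rot: [[0.303, 0.953, 0.0], [0.953, -0.303, -0.0], [-0.0, 0.0, -1.0]]
wrist_force: [0.8, -0.1, 0.4]
opening: 0.0849
finger_force: 0.0
```

```bash
cat >> h.py <<'E'
def wcloud(c):
    K=c["camera_matrix"];z=c["z_map"];v,u=np.mgrid[:400,:640]
    a=(u-K[0,2])/K[0,0];b=(v-K[1,2])/K[1,1];r=np.hypot(a,b)+1e-9;t=np.where(r<1.5,np.tan(np.minimum(r,1.5)),np.nan)/r
    p=np.stack([a*t*z,-b*t*z,-z],-1);T=np.linalg.inv(c["camera_from_world"])
    w=p@T[:3,:3].T+T[:3,3];w[z==0]=np.nan
    return w
def rects(w,m,name):
    p=(w[m][:,:2]*1000).astype(np.float32);(c,s,a)=cv2.minAreaRect(p);print(name,len(p),np.round(c,1),np.round(s,1),round(a,1))
E
python3 - <<'E'
from h import *
c=cap("wrist");w=wcloud(c);cv2.imwrite("pics/w1.png",c["pixels"])
print(spotter.spot_in("wrist","battery_small_center")[:2])
near=(np.hypot(w[...,0]-.603,w[...,1]+.247)<.05)
for a,b in((.02,.09),(.035,.06),(.055,.09),(.064,.09)):
    m=near&(w[...,2]>a)&(w[...,2]<b);n,l,st,_=cv2.connectedComponentsWithStats(m.astype(np.uint8))
    k=1+np.argmax(st[1:,4]);rects(w,l==k,(a,b));print(st[k],np.nanpercentile(w[l==k],[2,98],axis=0).round(4).tolist())
s=status.get_state();print(s['tcp_pos'])
E
```

```text
[{'box': [294.5, 153.1, 47.5, 62.7], 'score': 0.63}]
(0.02, 0.09) 2571 [ 603. -246.] [58.7 51.6] 73.2
[ 296  156   47   58 2571] [[0.579, -0.2739, 0.0342], [0.63, -0.2159, 0.0679]]
(0.035, 0.06) 683 [ 603.1 -246. ] [58.4 51.6] 72.9
[296 157  47  57 683] [[0.5769, -0.2768, 0.0364], [0.6321, -0.2149, 0.0599]]
(0.055, 0.09) 2268 [ 603.8 -247.2] [56.2 46.3] 72.0
[ 298  161   45   53 2268] [[0.58, -0.2741, 0.0567], [0.6286, -0.2193, 0.068]]
(0.064, 0.09) 357 [ 592.3 -243.7] [42.8  8.2] 71.9
[304 169   9  42 357] [[0.5844, -0.2638, 0.0651], [0.6012, -0.2242, 0.0684]]
[ 0.60757459 -0.2437178   0.1919388 ]
```

View pics/w1.png

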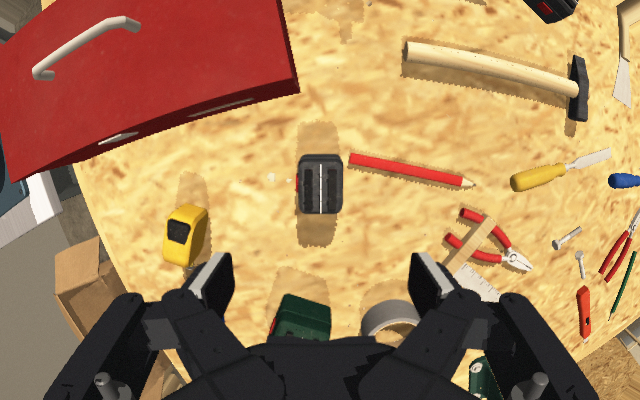

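The picture shows the pack at (320,185), its rails running vertically in the image and the fingers closing horizontally across it, so the alignment is good. I'm descending to grasp.

```bash
python3 -m pendant '[-0.4,-0.3,-3.3,0.4,0,0,-3.3,0,0,0,-3.3,0,0,0,-3.3,0,0,0,-3.4,0]' && python3 -m pendant '[0,0,0,0,0,0,0,0,0,0,0,0,0,0,0,0,0,0,0,0]' 4
```

```text
t: 2.4
tcp_pos: [0.5991, -0.2515, 0.0256]
tool_rot: [[0.301, 0.954, 0.0], [0.954, -0.301, -0.001], [-0.0, 0.0, -1.0]]
wrist_force: [0.3, -0.4, 0.4]
opening: 0.0853
finger_force: 0.0
t: 2.9
tcp_pos: [0.6007, -0.2515, 0.0285]
tool_rot: [[0.3, 0.954, 0.003], [0.954, -0.3, -0.002], [-0.001, 0.003, -1.0]]
wrist_force: [-0.2, -0.3, 0.4]
opening: 0.04
finger_force: 0.0
```

```bash
python3 - <<'E'
from h import *
for i in range(3):
    s=status.get_state();print(s['t'],s['tcp_pos'].round(4) if hasattr(s['tcp_pos'],'round') else s['tcp_pos'],s['opening'],s['finger_force'],s['qpos'])
    c=cap("wrist")
cv2.imwrite("pics/w2.png",c["pixels"])
w=wcloud(c)
near=(np.hypot(w[...,0]-.603,w[...,1]+.247)<.05)&(w[...,2]<.08)&(w[...,2]>.03);rects(w,near,"b")
E
```

```text
2.9 [ 0.6007 -0.2515  0.0285] 0.040024678611136434 0.0 [-3.25160132e+01  3.28540957e+01  8.45065718e+01 -4.50451857e-04
  6.24595355e+01 -1.50572015e+01]
2.95 [ 0.6004 -0.2514  0.0281] 0.04004852395286385 0.0 [-3.25159620e+01  3.28765778e+01  8.45315985e+01 -1.80212849e-03
  6.24523828e+01 -1.50566753e+01]
3.0 [ 0.6002 -0.2512  0.0277] 0.039701277487207316 0.0 [-3.25119612e+01  3.28988425e+01  8.45521638e+01  5.06346511e-05
  6.24483790e+01 -1.50556695e+01]
b 9708 [ 601.8 -245.1] [57.9 66.1] 72.5
```

View pics/w2.png

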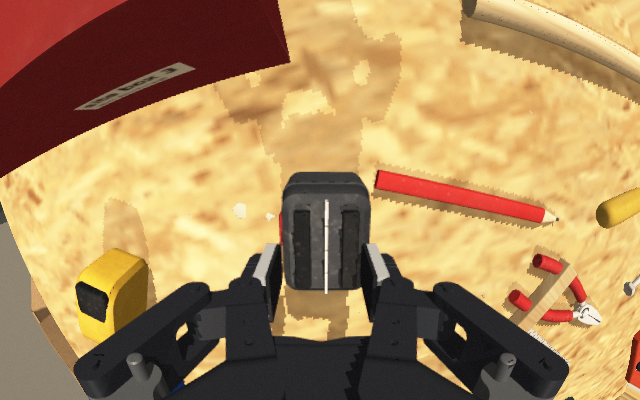

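```bash
python3 - <<'E'
from h import *
c=cap("wrist");w=wcloud(c)
for u,v in((265,255),(270,285),(275,270),(255,275),(375,255),(380,285),(300,180),(325,240),(325,280),(325,185),(230,320)): print(u,v,w[v,u].round(4),c["z_map"][v,u])
T=np.linalg.inv(c["camera_from_world"]);print(T.round(3));print(c["camera_matrix"])
s=status.get_state();print(s['tcp_pos'],s['wrist_force'])
t=cap("top");print([ (r['box'],r['score']) for r in spotter.spot_in("top","battery_small_center")])
cv2.imwrite("pics/t2.png",cv2.resize(t["pixels"][110:230,300:460],None,fx=5,fy=5,interpolation=cv2.INTER_CUBIC))
E
```

```text
265 255 [ 0.5797 -0.2329  0.0843] 0.13457042
270 285 [ 0.5823 -0.2393  0.1013] 0.11976591
275 270 [ 0.5826 -0.2394  0.0883] 0.13224693
255 275 [ 0.579  -0.2324  0.1034] 0.11614173
375 255 [ 0.6262 -0.2472  0.0848] 0.13409197
380 285 [ 0.6242 -0.2514  0.1032] 0.11769265
300 180 [ 0.5989 -0.2144  0.0323] 0.17836726
325 240 [ 0.6052 -0.2411  0.0658] 0.15254202
325 280 [ 0.5984 -0.2634  0.0647] 0.15985742
325 185 [ 0.6123 -0.2195  0.0423] 0.16897029
230 320 [ 0.5815 -0.2267  0.1412] 0.078149065
[[ 0.954  0.289  0.08   0.62 ]
 [-0.299  0.918  0.259 -0.185]
 [ 0.001 -0.271  0.963  0.208]
 [ 0.     0.     0.     1.   ]]
[[309.70691629   0.         320.84080467]
 [  0.         309.70691629 205.23962928]
 [  0.           0.           1.        ]]
[ 0.59992737 -0.2509703   0.02716137] [-0.19654092 -0.35197652 -0.0787129 ]
[([409.4, 230.2, 25.2, 21.4], 0.96)]
```

View pics/t2.png

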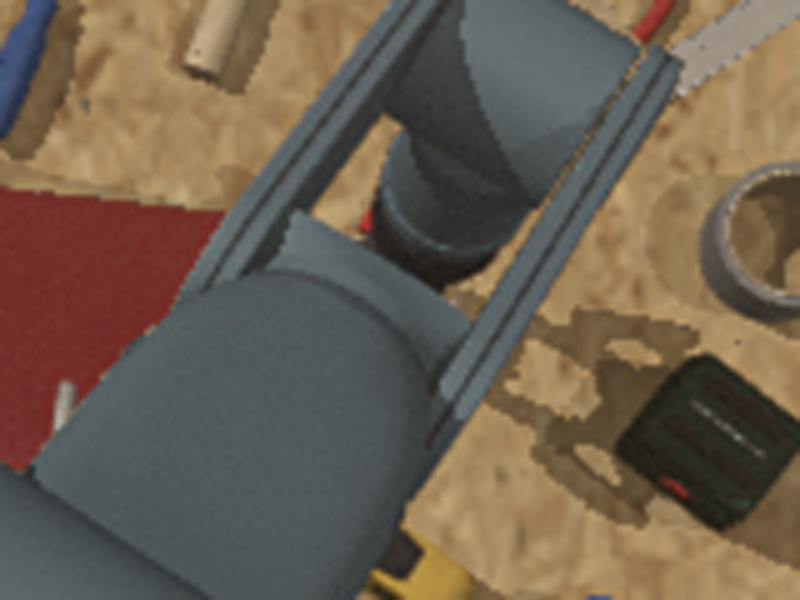

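The wrist depth puts the fingertips at z≈0.085, above the battery top, although the reported TCP is at z≈0.027. In the top view the arm hides the spot. I'll check the tool geometry with the fingers open before going lower.

```bash
python3 -m pendant '[0,0,0,0,0,0,0,0,0,0,0,0,0,0,0,0,0,0,0,0]' 8.5 | head -2; python3 - <<'E'
from h import *
s=status.get_state();P=np.array(s['tcp_pos']);R=np.array(s['tool_rot'])
c=cap("wrist");w=wcloud(c)
q=(w-P)@R   # tool coords
T=np.linalg.inv(c["camera_from_world"]);print("cam in tool",((T[:3,3]-P)@R).round(4), "cam rot in tool",(R.T@T[:3,:3]).round(3).tolist())
for sgn in(-1,1):
    m=(sgn*q[...,1]>.036)&(sgn*q[...,1]<.075)&(abs(q[...,0])<.03)&(w[...,2]>.075)
    a=q[m];print(sgn,len(a),"z max (toward tip)",np.percentile(a[:,2],[50,90,99,100]).round(4)); i=np.argsort(-a[:,2])[:5];print(a[i].round(4).tolist())
m=(abs(q[...,1])<.03)&(abs(q[...,0])<.05)&(w[...,2]>.09);print("body",m.sum(),np.nanpercentile(q[m][:,2],[50,99,100]) if m.any() else 0)
c2=cap("scene");v=cloud(c2);d=np.hypot(v[...,0]-.6,v[...,1]+.25)
m=(d<.08)&(v[...,2]>.03)
for lo in np.arange(.03,.2,.01): print(round(lo,2),(m&(v[...,2]>lo)&(v[...,2]<lo+.01)).sum(),end='; ')
E
```

```text
t: 3.7
tcp_pos: [0.5997, -0.2509, 0.0266]
cam in tool [ 6.890e-02 -1.000e-04 -1.805e-01] cam rot in tool [[0.001, 0.963, 0.271], [1.0, -0.0, -0.0], [-0.0, 0.271, -0.963]]
-1 11716 z max (toward tip) [-0.1102 -0.0748 -0.0556 -0.0501]
[[0.0017, -0.0431, -0.0501], [-0.0054, -0.0428, -0.0504], [0.0042, -0.0431, -0.0508], [-0.0062, -0.0428, -0.0509], [0.008, -0.0426, -0.051]]
1 11668 z max (toward tip) [-0.1101 -0.0751 -0.0554 -0.0502]
[[0.0012, 0.0426, -0.0502], [0.0005, 0.0425, -0.0509], [-0.0062, 0.0428, -0.0509], [0.0011, 0.0424, -0.0509], [0.0059, 0.0428, -0.051]]
body 15656 [-0.12929788 -0.11142585 -0.1091739 ]
0.03 0; 0.04 0; 0.05 0; 0.06 0; 0.07 0; 0.08 0; 0.09 0; 0.1 0; 0.11 0; 0.12 0; 0.13 0; 0.14 0; 0.15 0; 0.16 0; 0.17 0; 0.18 0; 0.19 0;
```

The camera shows the real fingertips about 37 mm behind the reported TCP: shut tips at −0.037, body at −0.109 instead of −0.073. Closing on nothing at 40 mm agrees with that. Laterally the report is fine. I'll go down another 40 mm with a small centring shift.

```bash
python3 -m pendant '[0.3,0.45,0,0,0,0,-1,0,0,0,-1,0,0,0,-1,0,0,0,-0.9,0]' && python3 -m pendant '[0,0,0,0,0,0,0,0,0,0,0,0,0,0,0,0,0,0,0,0]' 4
```

```text
t: 4.3
tcp_pos: [0.602, -0.246, -0.014]
tool_rot: [[0.3, 0.954, -0.001], [0.954, -0.3, 0.001], [0.0, -0.002, -1.0]]
wrist_force: [-0.8, -0.4, 0.1]
opening: 0.0853
finger_force: 0.0
t: 4.8
tcp_pos: [0.6032, -0.2467, -0.0117]
tool_rot: [[0.3, 0.954, 0.001], [0.954, -0.3, -0.001], [-0.0, 0.001, -1.0]]
wrist_force: [0.9, -0.7, 2.3]
opening: 0.0477
finger_force: 63.7
```

Gripped. Now lifting and carrying over the toolbox to above the box, turning by −75°.

```bash
python3 -m pendant '[0,0,4.6,0,0,0,4.6,0,0,0,4.6,0,0,0,4.6,0,0,0,4.6,0]' && for i in 1; do python3 -m pendant '[-0.37,3.49,0,-5,-0.37,3.49,0,-5,-0.37,3.49,0,-5,-0.37,3.49,0,-5,-0.37,3.49,0,-5]'; done; python3 -m pendant '[-0.37,3.49,0,-5,-0.37,3.49,0,-5,-0.37,3.49,0,-5,-0.37,3.49,0,-5,-0.37,3.49,0,-5]';python3 -m pendant '[-0.37,3.49,0,-5,-0.37,3.49,0,-5,-0.37,3.49,0,-5,-0.37,3.49,0,-5,-0.37,3.49,0,-5]'
```

```text
t: 5.3
tcp_pos: [0.6021, -0.246, 0.2192]
tool_rot: [[0.3, 0.954, -0.001], [0.954, -0.3, 0.0], [0.0, -0.001, -1.0]]
wrist_force: [1.2, -0.3, -1.6]
opening: 0.0477
finger_force: 63.3
t: 5.8
tcp_pos: [0.5834, -0.0704, 0.2173]
tool_rot: [[0.678, 0.735, -0.001], [0.735, -0.678, 0.0], [-0.0, -0.001, -1.0]]
wrist_force: [0.9, 0.8, -1.4]
opening: 0.0477
finger_force: 63.4
t: 6.3
tcp_pos: [0.5649, 0.104, 0.2174]
tool_rot: [[0.925, 0.38, -0.001], [0.38, -0.925, 0.0], [-0.001, -0.0, -1.0]]
wrist_force: [1.1, 0.0, -1.8]
opening: 0.0475
finger_force: 63.4
t: 6.8
tcp_pos: [0.5464, 0.2784, 0.2173]
tool_rot: [[0.999, -0.047, -0.001], [-0.047, -0.999, -0.0], [-0.001, 0.0, -1.0]]
wrist_force: [0.2, 0.8, -1.0]
opening: 0.0476
finger_force: 63.4
```

```bash
python3 - <<'E'
from h import *
s=status.get_state();P=np.array(s['tcp_pos']);R=np.array(s['tool_rot']);print(P.round(4),np.degrees(np.arctan2(R[1,1],R[0,1])))
c=cap("wrist");w=wcloud(c);np.savez("w3.npz",w=w,**c);cv2.imwrite("pics/w3.png",c["pixels"])
im=c["pixels"].astype(int);hsv=cv2.cvtColor(c["pixels"],cv2.COLOR_BGR2HSV)
o=(hsv[...,0]<20)&(hsv[...,1]>150)
nb=(abs(w[...,0]-.51)<.2)&(abs(w[...,1]-.278)<.11)
m=nb&(w[...,2]>.0885)&(w[...,2]<.095)&~o
for lab,mm in(("L",m&(w[...,1]>.278)),("R",m&(w[...,1]<.278))): rects(w,mm,"rail"+lab)
rects(w,m,"rails"); rects(w,nb&o&(w[...,2]>.08)&(w[...,2]<.092),"plate");rects(w,nb&o&(w[...,2]>.105)&(w[...,2]<.12),"grip")
mm=nb&(w[...,2]>.005)&(w[...,2]<.02)&(w[...,0]>.51)&(w[...,0]<.6)&(abs(w[...,1]-.278)<.068);rects(w,mm,"floor")
mm=nb&(w[...,2]>.2)&(w[...,2]<.30)&(abs(w[...,1]-.278)<.033);rects(w,mm,"batt in hand")
b=w[mm];print(np.nanpercentile(b,[1,50,99],axis=0).round(4).tolist())
E
```

```text
[0.5464 0.2784 0.2173] -92.66652899347655
railL 1317 [547.3 341.1] [330.6  63.7] 5.5
railR 1464 [543.4 239.7] [ 96.5 324.5] 81.5
rails 2781 [540.9 285.5] [219.8 328.8] 87.3
plate 38 [390.3 285.1] [135.3  16.4] 87.9
grip 0 [0. 0.] [0. 0.] 0.0
floor 4416 [544.2 278.1] [136.3  66.6] 89.4
batt in hand 17411 [608.1 278.2] [174.5  65.9] 0.2
[[0.5253, 0.2491, 0.2337], [0.5588, 0.2782, 0.2899], [0.5765, 0.3069, 0.2971]]
```

View pics/w3.png

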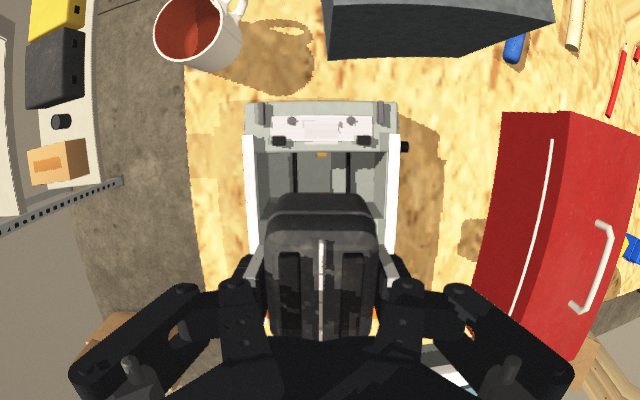

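The picture shows the bay ahead of the held battery at (320,290), the ribs at (298,175) and (347,175), and the rails at columns 250 and 390. Now precise line fits.

```bash
python3 - <<'E'
from h import *
d=np.load("w3.npz");w=d["w"];im=d["pixels"]
g=im.min(-1)
br=(g>200)  # bright rails
for lab,u0,u1 in(("L",238,262),("R",380,402)):
    m=np.zeros((400,640),bool);m[130:250,u0:u1]=1;m&=br&(w[...,2]>.08)&(w[...,2]<.1)
    p=w[m];print(lab,len(p),p[:,2].mean().round(4));A=np.polyfit(p[:,0],p[:,1],1);print("slope deg",np.degrees(np.arctan(A[0])),"y at x=.547",np.polyval(A,.547),"xrange",p[:,0].min(),p[:,0].max(), "width", np.ptp(p[:,1]-np.polyval(A,p[:,0])))
row=160
for row in(165,185):
    print(row,[(u,*(w[row,u]*1000).round(0).astype(int).tolist(),int(g[row,u])) for u in range(246,400,4)])
for v in range(100,170,4): print(v,(w[v,322]*1000).round(0),(w[v,270]*1000).round(0),(w[v,375]*1000).round(0))
p=w[195:345:6,320];print((p*1000).round(0).tolist())
m=(w[...,2]>.24)&(w[...,2]<.3);r=[(v,np.where(m[v,255:390])[0][[0,-1]]+255) for v in(215,225,235)]
for v,(a,b) in r: print(v,a,b,(w[v,a+2]*1000).round(1),(w[v,b-2]*1000).round(1))
E
```

```text
L 1185 0.0901
slope deg -2.341802893741538 y at x=.547 0.3523778010605002 xrange 0.48144348095326545 0.6053847868565225 width 0.012091303392293917
R 1234 0.0901
slope deg -2.142148380212714 y at x=.547 0.20438955619251176 xrange 0.47447957699698007 0.599327549854853 width 0.01227400126221867
165 [(246, 575, 354, 91, 244), (250, 574, 350, 90, 254), (254, 572, 348, 78, 204), (258, 571, 345, 71, 82), (262, 568, 345, 51, 78), (266, 564, 346, 19, 83), (270, 562, 343, 8, 112), (274, 561, 338, 8, 111), (278, 561, 333, 8, 112), (282, 561, 328, 8, 114), (286, 560, 322, 7, 114), (290, 560, 317, 8, 83), (294, 561, 311, 17, 24), (298, 560, 307, 8, 115), (302, 559, 302, 7, 116), (306, 559, 297, 7, 113), (310, 559, 292, 7, 114), (314, -9223372036854775808, -9223372036854775808, -9223372036854775808, 116), (318, 558, 282, 7, 113), (322, 558, 277, 6, 114), (326, 558, 272, 7, 115), (330, 557, 266, 6, 119), (334, 558, 261, 8, 80), (338, 557, 256, 7, 85), (342, 557, 251, 8, 85), (346, 557, 246, 12, 38), (350, 556, 241, 7, 65), (354, 556, 236, 8, 85), (358, 556, 231, 7, 87), (362, 556, 225, 6, 83), (366
[... 2293 characters left out ...]
 [575.0, 278.0, 276.0], [574.0, 278.0, 282.0], [574.0, 278.0, 287.0], [572.0, 278.0, 288.0], [572.0, 278.0, 294.0], [569.0, 278.0, 294.0], [567.0, 278.0, 294.0], [564.0, 278.0, 293.0], [562.0, 278.0, 294.0], [559.0, 278.0, 293.0], [557.0, 279.0, 294.0], [555.0, 279.0, 295.0], [552.0, 279.0, 295.0], [549.0, 279.0, 294.0], [546.0, 279.0, 294.0], [543.0, 279.0, 294.0], [540.0, 279.0, 295.0], [536.0, 280.0, 294.0], [533.0, 280.0, 293.0], [530.0, 280.0, 295.0], [527.0, 280.0, 295.0]]
215 271 371 [574.9 298.7 267.6] [572.6 255.9 266.5]
225 267 375 [572.7 299.6 274.5] [569.8 255.  272.2]
235 266 376 [572.6 298.1 286.4] [569.5 256.3 283.3]<stdin>:10: RuntimeWarning: invalid value encountered in cast
```

Bay centre is (0.546, 0.278), yaw −2.2°. The held battery is at (0.5455, 0.278), so it is already aligned. Lowering it.

```bash
python3 -m pendant '[0,0,-4,0.4,0,0,-4,0,0,0,-4,0,0,0,-4,0,0,0,-3.6,0]'; python3 -m pendant '[0,0,-0.4,0,0,0,-0.4,0,0,0,-0.4,0,0,0,-0.3,0,0,0,0,0]'
```

```text
t: 7.35
tcp_pos: [0.5462, 0.2767, 0.0195]
tool_rot: [[0.999, -0.035, -0.001], [-0.035, -0.999, -0.0], [-0.001, 0.001, -1.0]]
wrist_force: [0.2, 0.0, -2.2]
opening: 0.0476
finger_force: 63.4
t: 7.85
tcp_pos: [0.548, 0.2773, 0.0078]
tool_rot: [[0.999, -0.036, 0.002], [-0.036, -0.999, 0.001], [0.002, -0.001, -1.0]]
wrist_force: [0.1, -0.8, -2.4]
opening: 0.0474
finger_force: 63.3
```

```bash
python3 -m pendant '[0,0,-0.2,0,0,0,-0.2,0,0,0,-0.2,0,0,0,-0.1,0,0,0,0,0]';  python3 -m pendant '[0,0,-0.1,0,0,0,-0.1,0,0,0,-0.1,0,0,0,0,0,0,0,0,0]'
```

```text
t: 8.35
tcp_pos: [0.547, 0.2771, -0.0007]
tool_rot: [[0.999, -0.036, -0.0], [-0.036, -0.999, -0.0], [-0.0, 0.0, -1.0]]
wrist_force: [-0.6, 0.2, -1.6]
opening: 0.0474
finger_force: 63.3
t: 8.85
tcp_pos: [0.5472, 0.2771, -0.0034]
tool_rot: [[0.999, -0.036, -0.0], [-0.036, -0.999, -0.0], [-0.0, 0.0, -1.0]]
wrist_force: [-0.7, -0.6, -1.4]
opening: 0.0474
finger_force: 63.3
```

```bash
python3 -m pendant '[0,0,-0.05,0,0,0,-0.05,0,0,0,0,0,0,0,0,0,0,0,0,0]'
```

```text
t: 9.35
tcp_pos: [0.5474, 0.2772, -0.0038]
tool_rot: [[0.999, -0.036, 0.001], [-0.036, -0.999, 0.0], [0.001, -0.0, -1.0]]
wrist_force: [-2.1, -1.0, 5.9]
opening: 0.0474
finger_force: 64.2
```

Floor contact (force rose by about 7 N). Releasing; a moderate opening fits the bay.

```bash
python3 -m pendant '[0,0,0,0,0,0,0,0,0,0,0,0,0,0,0,0,0,0,0,0]' 7.2; python3 -m pendant '[0,0,1,0,0,0,3,0,0,0,4,0,0,0,4,0,0,0,4,0]'; python3 - <<'E'
from h import *
c=cap("wrist");w=wcloud(c);np.savez("w4.npz",w=w,**c);cv2.imwrite("pics/w4.png",c["pixels"])
s=status.get_state();print(s['t'],s['tcp_pos'])
m=(w[...,2]>.03)&(w[...,2]<.085)&(abs(w[...,0]-.546)<.045)&(abs(w[...,1]-.2784)<.045)
n,l,st,_=cv2.connectedComponentsWithStats(m.astype(np.uint8));k=1+np.argmax(st[1:,4]);rects(w,l==k,"batt");print(np.percentile(w[l==k][:,2],[50,90,99]))
hsv=cv2.cvtColor(c["pixels"],cv2.COLOR_BGR2HSV);o=(hsv[...,0]<20)&(hsv[...,1]>150)&(abs(w[...,1]-.28)<.08)&(w[...,0]>.35)&(w[...,0]<.56)
rects(w,o&(w[...,2]>.106)&(w[...,2]<.12),"grip") if (o&(w[...,2]>.106)&(w[...,2]<.12)).sum()>20 else print("nogrip")
rects(w,o&(w[...,2]>.08)&(w[...,2]<.09),"plate")
E
```

```text
t: 9.85
tcp_pos: [0.5472, 0.2771, -0.0045]
tool_rot: [[0.999, -0.036, -0.0], [-0.036, -0.999, -0.0], [-0.0, 0.0, -1.0]]
wrist_force: [0.2, 0.5, 0.4]
opening: 0.0721
finger_force: 0.0
t: 10.35
tcp_pos: [0.547, 0.2771, 0.158]
tool_rot: [[0.999, -0.036, 0.001], [-0.036, -0.999, 0.0], [0.0, -0.0, -1.0]]
wrist_force: [1.0, 0.4, -0.5]
opening: 0.0722
finger_force: 0.0
10.4 [0.55087761 0.27833931 0.16598689]
batt 6739 [546.  278.4] [90.  89.9] 0.0
[0.07113014 0.07929508 0.08030182]
nogrip
plate 8301 [444.9 282. ] [139.2 109.9] 88.5
```

View pics/w4.png

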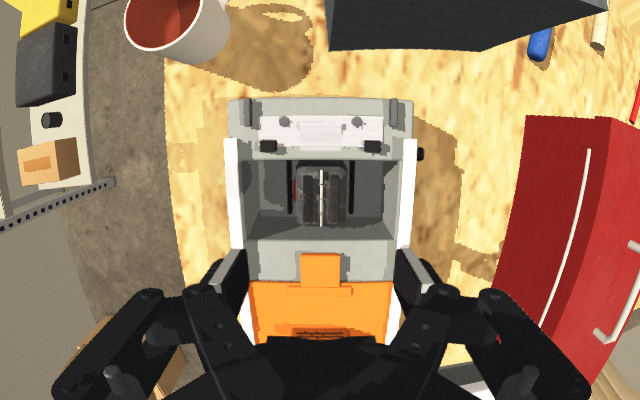

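The battery stands at (321,197) between the ribs at columns 290 and 351, and the orange cover is still open. Now I'll shut the fingers and go behind the grip rib.

```bash
python3 -m pendant '[-3.64,0.15,0,0,-3.64,0.15,0,0,-3.64,0.15,0,0,-3.64,0.15,0,0,-3.64,0.15,0,0]' 0;  python3 -m pendant '[0,0,0,0,0,0,0,0,0,0,0,0,0,0,0,0,0,0,0,0]'; python3 - <<'E'
from h import *
s=status.get_state();P=np.array(s['tcp_pos']);R=np.array(s['tool_rot']);print(P)
c=cap("wrist");w=wcloud(c);q=(w-P)@R;cv2.imwrite("pics/w5.png",c["pixels"])
m=(abs(q[...,1])<.03)&(abs(q[...,0])<.03)&(w[...,2]>.15);a=q[m];print("tips z",np.percentile(a[:,2],[90,99,100]).round(4),"x range near tip",np.percentile(a[a[:,2]>-.055][:,0],[0,2,98,100]).round(4))
hsv=cv2.cvtColor(c["pixels"],cv2.COLOR_BGR2HSV);o=(hsv[...,0]<20)&(hsv[...,1]>150)&(abs(w[...,1]-.28)<.08)&(w[...,0]>.3)&(w[...,0]<.56)
rects(w,o&(w[...,2]>.106)&(w[...,2]<.12),"grip");rects(w,o&(w[...,2]>.08)&(w[...,2]<.09),"plate")
n=o&(w[...,2]>.090)&(w[...,2]<.12);print(np.percentile(w[n],[1,50,99],axis=0).round(4).tolist())
E
```

```text
t: 10.9
tcp_pos: [0.3638, 0.2845, 0.1561]
tool_rot: [[0.999, -0.036, 0.001], [-0.036, -0.999, 0.0], [0.001, -0.0, -1.0]]
wrist_force: [0.3, 0.4, -0.1]
opening: 0.0005
finger_force: 0.0
t: 11.4
tcp_pos: [0.3661, 0.2845, 0.1555]
tool_rot: [[0.999, -0.037, -0.0], [-0.037, -0.999, -0.0], [-0.0, 0.0, -1.0]]
wrist_force: [-0.1, -0.7, -0.2]
opening: 0.0001
finger_force: 0.0
[0.36614207 0.2844866  0.15546996]
tips z [-0.0816 -0.0492 -0.0419] x range near tip [0.0061 0.0065 0.0115 0.0117]
grip 1513 [411.1 283.3] [59.8 14.2] 88.0
plate 17586 [439.1 282.7] [139.1 118.5] 88.0
[[0.4037, 0.2548, 0.0901], [0.4118, 0.2832, 0.1126], [0.4758, 0.3122, 0.1146]]
```

```bash
python3 -m pendant '[0,-0.1,-3,0,0,0,-3,0,0,0,-2.5,0,0,0,-1.5,0,0.5,-0.02,0,0]';  python3 -m pendant '[0.4,-0.02,0,0,0.4,-0.02,0,0,0.4,-0.02,0,0,0.3,-0.01,0,0,0.3,-0.01,0,0]'; python3 -m pendant '[0.3,-0.01,0,0,0.3,-0.01,0,0,0.3,-0.01,0,0,0.3,-0.01,0,0,0.3,-0.01,0,0]'
```

```text
t: 11.95
tcp_pos: [0.3683, 0.2824, 0.0533]
tool_rot: [[0.999, -0.036, -0.005], [-0.036, -0.999, -0.002], [-0.005, 0.002, -1.0]]
wrist_force: [-0.5, 0.3, 0.2]
opening: 0.0002
finger_force: 0.0
t: 12.45
tcp_pos: [0.3888, 0.2827, 0.0561]
tool_rot: [[0.999, -0.036, 0.001], [-0.036, -0.999, 0.0], [0.001, -0.0, -1.0]]
wrist_force: [-0.4, -0.4, -0.1]
opening: 0.0002
finger_force: 0.0
t: 12.95
tcp_pos: [0.403, 0.282, 0.0555]
tool_rot: [[0.999, -0.036, -0.001], [-0.036, -0.999, -0.0], [-0.001, 0.0, -1.0]]
wrist_force: [-1.6, -0.5, 1.9]
opening: 0.0001
finger_force: 1.1
```

```bash
python3 -m pendant '[0.6,-0.02,0,0,1,-0.04,0,0,1,-0.04,0,0,1,-0.04,0,0,1,-0.04,0,0]';  python3 -m pendant '[0.6,-0.02,0,0,0.3,-0.01,0,0,0.2,-0.01,0,0,0.2,-0.01,0,0,0.2,-0.01,0,0]'
```

```text
t: 13.45
tcp_pos: [0.4502, 0.2802, 0.0555]
tool_rot: [[0.999, -0.036, -0.0], [-0.036, -0.999, -0.0], [-0.0, 0.0, -1.0]]
wrist_force: [-2.6, 0.8, 1.0]
opening: 0.0001
finger_force: 1.3
t: 13.95
tcp_pos: [0.4639, 0.2797, 0.0555]
tool_rot: [[0.999, -0.036, -0.0], [-0.036, -0.999, -0.0], [-0.0, 0.0, -1.0]]
wrist_force: [-2.3, 0.2, -0.2]
opening: 0.0003
finger_force: 1.1
```

```bash
python3 -m pendant '[0.2,-0.01,0,0,0.2,-0.01,0,0,0.2,-0.01,0,0,0.2,-0.01,0,0,0.2,-0.01,0,0]';  python3 -m pendant '[0.2,-0.01,0,0,0.2,-0.01,0,0,0.2,-0.01,0,0,0.2,-0.01,0,0,0.2,-0.01,0,0]' | grep -v rot
```

```text
t: 14.45
tcp_pos: [0.4743, 0.2793, 0.0555]
tool_rot: [[0.999, -0.036, -0.0], [-0.036, -0.999, 0.0], [-0.0, -0.0, -1.0]]
wrist_force: [-1.9, -0.5, -0.5]
opening: 0.0002
finger_force: 1.1
t: 14.95
tcp_pos: [0.4843, 0.2788, 0.0556]
wrist_force: [-1.7, 1.0, -2.2]
opening: 0.0005
finger_force: 1.1
```

```bash
python3 -m pendant '[0.1,0,0,0,0.1,-0.01,0,0,0.1,0,0,0,0.1,-0.01,0,0,0.1,0,0,0]'| grep -v rot;  python3 -m pendant '[0.1,0,0,0,0.1,-0.01,0,0,0.1,0,0,0,0.1,-0.01,0,0,0.1,0,0,0]' | grep -v rot
```

```text
t: 15.45
tcp_pos: [0.4893, 0.2786, 0.0557]
wrist_force: [-3.0, 1.0, -1.3]
opening: -0.0002
finger_force: 1.0
t: 15.95
tcp_pos: [0.4932, 0.2784, 0.0556]
wrist_force: [-6.0, 0.4, 1.0]
opening: 0.0003
finger_force: 2.8
```

```bash
python3 -m pendant '[0.05,0,0,0,0.05,0,0,0,0.05,0,0,0,0.05,-0.01,0,0,0.05,0,0,0]'| grep -v rot;  python3 -m pendant '[0.05,0,0,0,0.05,0,0,0,0.05,0,0,0,0.05,-0.01,0,0,0.05,0,0,0]' | grep -v rot
```

```text
t: 16.45
tcp_pos: [0.4956, 0.2783, 0.0556]
wrist_force: [-5.4, 1.3, 1.7]
opening: 0.0003
finger_force: 2.9
t: 16.95
tcp_pos: [0.498, 0.2782, 0.0557]
wrist_force: [-6.5, 0.7, 2.4]
opening: -0.0001
finger_force: 3.1
```

```bash
python3 -m pendant '[0.05,0,0,0,0.05,0,0,0,0.05,0,0,0,0.05,-0.01,0,0,0.05,0,0,0]'| grep -v rot;  python3 -m pendant '[0.05,0,0,0,0.05,0,0,0,0.05,0,0,0,0.05,-0.01,0,0,0.05,0,0,0]' | grep -v rot
```

```text
t: 17.45
tcp_pos: [0.5004, 0.2781, 0.0557]
wrist_force: [-6.4, 1.7, 2.5]
opening: -0.0001
finger_force: 3.2
t: 17.95
tcp_pos: [0.5028, 0.2781, 0.0556]
wrist_force: [-6.5, 1.5, 3.5]
opening: 0.0001
finger_force: 3.4
```

```bash
python3 -m pendant '[0.05,0,0,0,0.05,0,0,0,0.05,0,0,0,0.05,-0.01,0,0,0.05,0,0,0]'| grep -v rot;  python3 -m pendant '[0.05,0,0,0,0.05,0,0,0,0.05,0,0,0,0.05,-0.01,0,0,0.05,0,0,0]' | grep -v rot
```

```text
t: 18.45
tcp_pos: [0.5052, 0.2779, 0.0557]
wrist_force: [-7.2, 0.8, 2.2]
opening: 0.0001
finger_force: 3.5
t: 18.95
tcp_pos: [0.5083, 0.2778, 0.0557]
wrist_force: [-4.5, 0.9, 1.3]
opening: -0.0004
finger_force: 2.4
```

```bash
python3 -m pendant '[0.03,0,0,0,0.03,0,0,0,0.03,0,0,0,0.03,0,0,0,0.03,-0.01,0,0]'| grep -v rot
```

```text
t: 19.45
tcp_pos: [0.5112, 0.2777, 0.0557]
wrist_force: [-2.3, 1.6, -0.5]
opening: -0.0002
finger_force: 1.0
```

```bash
python3 -m pendant '[0.02,0,0,0,0.02,0,0,0,0.02,0,0,0,0.02,0,0,0,0,0,0,0]'| grep -v rot
```

```text
t: 19.95
tcp_pos: [0.512, 0.2775, 0.0558]
wrist_force: [0.3, 0.2, -0.5]
opening: 0.0001
finger_force: 0.0
```

```bash
python3 -m pendant '[0.02,0,0,0,0.02,0,0,0,0.02,0,0,0,0.02,0,0,0,0,0,0,0]'| grep -v rot
```

```text
t: 20.45
tcp_pos: [0.5123, 0.2776, 0.0556]
wrist_force: [0.0, -0.1, 0.7]
opening: -0.0003
finger_force: 0.0
```

```bash
python3 -m pendant '[0.02,0,0,0,0.02,0,0,0,0.02,0,0,0,0,0,0,0,0,0,0,0]'| grep -v rot
```

```text
t: 20.95
tcp_pos: [0.5128, 0.2776, 0.0556]
wrist_force: [-0.7, -0.0, 0.7]
opening: -0.0003
finger_force: 0.3
```

```bash
python3 -m pendant '[0.02,0,0,0,0.02,0,0,0,0.02,0,0,0,0,0,0,0,0,0,0,0]'| grep -v rot
```

```text
t: 21.45
tcp_pos: [0.5134, 0.2776, 0.0556]
wrist_force: [-1.6, -1.0, 1.0]
opening: 0.0
finger_force: 1.0
```

```bash
python3 -m pendant '[0.02,0,0,0,0.02,0,0,0,0.01,0,0,0,0,0,0,0,0,0,0,0]'| grep -v rot
```

```text
t: 21.95
tcp_pos: [0.514, 0.2776, 0.0556]
wrist_force: [-1.5, -1.1, 2.0]
opening: -0.0001
finger_force: 0.9
```

```bash
python3 -m pendant '[0.02,0,0,0,0.02,0,0,0,0.01,0,0,0,0,0,0,0,0,0,0,0]'| grep -v rot
```

```text
t: 22.45
tcp_pos: [0.5144, 0.2776, 0.0556]
wrist_force: [-2.9, -0.9, 1.3]
opening: -0.0001
finger_force: 1.2
```

```bash
python3 -m pendant '[0.02,0,0,0,0.01,0,0,0,0.01,0,0,0,0,0,0,0,0,0,0,0]'| grep -v rot
```

```text
t: 22.95
tcp_pos: [0.5146, 0.2776, 0.0556]
wrist_force: [-4.1, -1.6, 3.1]
opening: 0.0001
finger_force: 2.1
```

```bash
python3 -m pendant '[0.01,0,0,0,0.01,0,0,0,0.01,0,0,0,0,0,0,0,0,0,0,0]'| grep -v rot
```

```text
t: 23.45
tcp_pos: [0.5147, 0.2775, 0.0556]
wrist_force: [-5.6, -1.8, 2.9]
opening: -0.0001
finger_force: 2.6
```

```bash
python3 -m pendant '[0.01,0,0,0,0.01,0,0,0,0.01,0,0,0,0,0,0,0,0,0,0,0]'| grep -v rot
```

```text
t: 23.95
tcp_pos: [0.5148, 0.2776, 0.0555]
wrist_force: [-5.1, -1.1, 3.8]
opening: -0.0001
finger_force: 3.0
```

```bash
python3 -m pendant '[0.02,0,0,0,0.01,0,0,0,0.01,0,0,0,0,0,0,0,0,0,0,0]'| grep -v rot
```

```text
t: 24.45
tcp_pos: [0.5148, 0.2776, 0.0555]
wrist_force: [-7.3, -0.8, 4.0]
opening: 0.0001
finger_force: 3.4
```

```bash
python3 -m pendant '[0.02,0,0,0,0.01,0,0,0,0.01,0,0,0,0,0,0,0,0,0,0,0]'| grep -v rot
```

```text
t: 24.95
tcp_pos: [0.5149, 0.2775, 0.0555]
wrist_force: [-6.9, -0.7, 3.6]
opening: 0.0003
finger_force: 3.8
```

```bash
python3 -m pendant '[0.02,0,0,0,0.02,0,0,0,0.01,0,0,0,0,0,0,0,0,0,0,0]'| grep -v rot
```

```text
t: 25.45
tcp_pos: [0.515, 0.2775, 0.0556]
wrist_force: [-8.4, -0.8, 6.6]
opening: -0.0
finger_force: 4.4
```

```bash
python3 -m pendant '[0.02,0,0,0,0.02,0,0,0,0.01,0,0,0,0,0,0,0,0,0,0,0]'| grep -v rot
```

```text
t: 25.95
tcp_pos: [0.5151, 0.2775, 0.0555]
wrist_force: [-10.3, -0.4, 6.7]
opening: 0.0
finger_force: 4.9
```

About 10 N on the rib, so roughly 8 N on the buffers. Backing off, lifting, and checking.

```bash
python3 -m pendant '[0,0,0,0,-0.1,0,0,0,-0.4,0.02,0,0,-1,0.04,0,0,-1,0.04,0,0]'| grep -v rot; python3 -m pendant '[0,0,2.5,0,0,0,4,0,0,0,4,0,0,0,4,0,-1,0,2,0]'| grep -v rot
python3 -m pendant '[-3,0,0,0,-3,0,0,0,0,0,0,0,0,0,0,0,0,0,0,0]'| grep -v rot
python3 - <<'E'
from h import *
c=cap("wrist");w=wcloud(c);np.savez("w6.npz",w=w,**c);cv2.imwrite("pics/w6.png",cv2.resize(c["pixels"][60:320,200:460],None,fx=2.2,fy=2.2,interpolation=cv2.INTER_CUBIC))
hsv=cv2.cvtColor(c["pixels"],cv2.COLOR_BGR2HSV);o=(hsv[...,0]<20)&(hsv[...,1]>150)&(abs(w[...,1]-.28)<.08)&(w[...,0]>.4)&(w[...,0]<.66)
rects(w,o&(w[...,2]>.106)&(w[...,2]<.12),"grip");rects(w,o&(w[...,2]>.08)&(w[...,2]<.09),"plate")
E
```

```text
t: 26.45
tcp_pos: [0.4924, 0.2788, 0.0556]
wrist_force: [0.1, 0.9, 1.2]
opening: 0.0002
finger_force: 0.0
t: 26.95
tcp_pos: [0.4843, 0.2792, 0.2247]
wrist_force: [0.2, 0.2, 0.0]
opening: -0.0001
finger_force: 0.0
t: 27.45
tcp_pos: [0.4229, 0.2787, 0.2207]
wrist_force: [-0.1, 0.5, 0.3]
opening: 0.0
finger_force: 0.0
grip 990 [532.4 278.8] [59.7 15.6] 87.8
plate 10873 [561.2 277.7] [138.4 116.8] 88.0
```

View pics/w6.png

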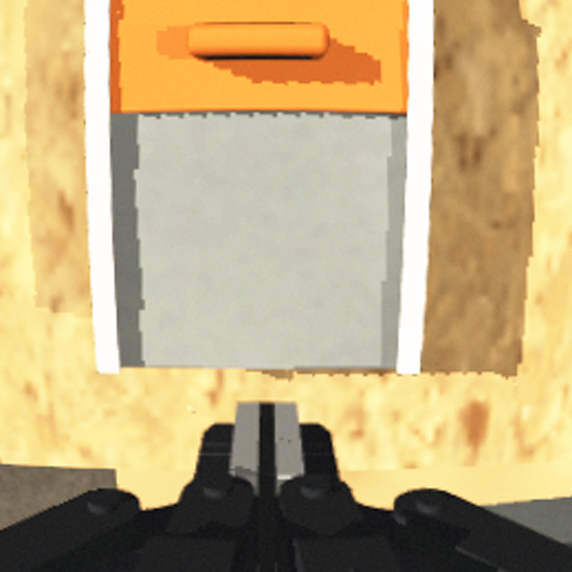

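The crop shows the cover over the bay with its rib at (258,40) and the fingers well clear behind it. One numerical check of the tab's height before handing in.

```bash
python3 - <<'E'
from h import *
d=np.load("w6.npz");w=d["w"];im=d["pixels"]
hsv=cv2.cvtColor(im,cv2.COLOR_BGR2HSV);o=(hsv[...,0]<22)&(hsv[...,1]>150)
for x in np.arange(.55,.64,.006):
    m=o&(abs(w[...,0]-x)<.003)&(abs(w[...,1]-.276)<.012);n=o&(abs(w[...,0]-x)<.003)&(abs(abs(w[...,1]-.276)-.045)<.012)
    print(round(x,3),m.sum(),np.round(np.nanmedian(w[m][:,2])*1000,1) if m.any() else '-',n.sum(),np.round(np.nanmedian(w[n][:,2])*1000,1) if n.any() else '-')
d0=np.load("w3.npz")
E
```

```text
0.55 133 85.3 252 85.2
0.556 137 85.2 273 85.1
0.562 132 85.1 250 85.3
0.568 131 85.3 265 85.3
0.574 133 85.0 247 85.2
0.58 153 88.0 260 85.2
0.586 129 88.8 239 85.2
0.592 129 88.4 61 85.2
0.598 128 88.3 0 -
0.604 125 88.4 0 -
0.61 127 88.4 0 -
0.616 114 88.4 0 -
0.622 7 87.4 0 -
0.628 0 - 0 -
0.634 0 - 0 -
```

The tab lies level along its whole length (88.4 mm from x=0.592 to 0.616), so it has snapped down. Handing in.

```bash
python3 -c "
from workcell import ticket
print(ticket.finish_job())"
```

```text
the job is handed in; nothing more can be done
None
```

The small battery stands in the bay and the cover is latched (its tab lies flat), pressed home with about 10 N on the rib (roughly 8 N on the buffers) and let go; I handed the job in at about 27.5 s, but no verdict came back.

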